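Set the turntable's index knob to the third click and hold

TASK

Lever the steel cover of the indexing turntable open with the blade of the wooden-handled knife (slip the blade under the cover's lip, keep the fingers off the cover while opening it), then lay the knife back down on the bench without dropping it. Grip the knob that was under the cover, turn it clockwise to the third click and no further, and finish while still gripping and holding it there: it springs back when let go. Leave the other things on the bench undisturbed.

Things in the scene. Friction and masses are not known exactly. Their poses are not given: they have to be found in the camera images.
- indexer: Fixed grey base block, 140 (x) x 120 (y) x 48 mm high, on the left half of the bench. Origin on the bench under the knob axis, z up; -x is its front (lip side, facing the robot's right, turned up to 35 degrees away from the robot), +x the hinge side. An aluminium turntable (diameter 170, top at 52 mm, fixed dish on it up to 76 mm) stands at y = -175 mm, braked: it does not turn
- slot (a point): Mouth of the slot under the cover's lip, mid-height, 47 mm above the bench, on the front at indexer (-86, 0) mm. Axes as the indexer. The slot is 10 mm high (fixed ledge with its top at 42 mm below, lip at 52 mm above), 110 mm wide along y, open to the front and 16 mm deep, to the block's front face at x = -70 mm
- cover (a joint): Hinge of the steel cover, a hood 142 x 110 x 60 mm over the knob: 0 shut, 1.85 rad fully open, tipped back beyond its hinge. A counterweight bar makes it over-centre: below about 0.41 rad it falls shut (0.8 N up at the lip lifts it), beyond 0.45 rad it swings open by itself within about 2.5 s and stays
- cover_hinge (a point): Point on the cover's hinge axis at mid-width: indexer x = +72 mm, 52 mm above the bench. The axis runs along the indexer's y; opening lifts the front edge
- cover_lip (a point): Front edge of the cover's lip, mid-width, on its underside, 158 mm from the hinge axis; shut, it is at indexer x = -86 mm, 52 mm above the bench. The lip is 4 mm thick, 110 mm wide and stands 16 mm out from the hood's front wall
- index_knob (a joint): Knob angle: 0 at rest on its zero stop, growing clockwise seen from above, hard stop at 2.51. Clicks every 0.419 rad (24 degrees): 0.419, 0.838, third at 1.257. Turning takes about 0.1 N m, rising by 0.07 a quarter step past each click, falling by 0.07 a quarter step before the next. A spring returns it to 0 through its clicks when let go
- knob_grip (a point): On the vertical knob axis, 82 mm above the bench, where to grip. Black bar 42 long, 14 thick, from 62 to 94 mm above the bench, on a disc of diameter 44. At 0 the bar lies along the indexer's x; the point's x axis turns with it. With the cover open all around is below 56 mm but for the dish (beyond 115 mm on the -y side) and the open cover (beyond 72 mm on the +x side)
- knife: Loose modelling knife, about 55 g: dark wooden handle 110 (x) x 16 (y) x 22 mm high; a flat steel blade 14 wide, 3 thick runs 83 mm beyond the handle's +x end, parallel to the bench, its mid-plane 11 mm above the underside. Origin: underside, middle of the handle; x points to the tip; centre of mass near x = +33 mm. Lies flat, right of the unit, pointing roughly to it
- knife_tip (a point): Middle of the blade's end: 138 mm from the knife's origin along its x, 11 mm above its underside
Not all that is in view belongs to the job. Of the things like the knife, leave any that is red; of the rest the larger one is meant.

How it is judged:
By the outcome, as a careful person would: the job done as asked, in the order asked, and still so for the second after the job is handed in, while the arm keeps its last pose, push and grip.
It also fails if it takes over 61 s, if anything falls off the work surface, if the arm or the gripper's body presses on something with over 40 N, if the wrist force passes 120 N, or if a joint passes its speed limit or range.

ROBOT

A 6-joint arm with a two-finger parallel gripper is mounted at the origin on the work surface. World frame = base frame: x ahead of the robot, y to its left, z up, the work surface at z = 0. Lengths are in m, angles in degrees, forces in N, time in s.
With the tool pointing down it reaches from about 0.35 to 0.875 m from the base axis. Payload 4.2 kg.
Tool frame: the origin (TCP) lies at the very end of the fingers, on their centre line; the grasp point (between the pads) lies 19 mm behind it; z points along the fingers, y is the line along which they close (so a half turn about z gives the same grasp; the last joint's range is limited). The gripper opens to 87 mm and grips with 3 to 60 N. Pads are 19 mm wide; open, the fingers measure 117 mm over their backs; the gripper's body (75 mm by 190 mm) begins 51 mm behind the grasp point.
Start: joints at [86.207, 22.042, 0.453, 0, -68.411, -14.817], TCP at [0.199, 0.592, 0.223] pointing down, gripper open.
Joint ranges: [-179.83, 179.83], [-69.29, 118.12], [-61.27, 80.66], [-181.25, 117.63], [-171.15, -9.14], [-177.46, 177.46]. Speed limits (degrees/s): [159.86, 159.86, 180, 180, 180, 180].

INTERFACE

Orientations are given as a 3x3 rotation matrix whose columns are the frame's x, y, z axes.
In Python, from station import sense, cams, r gives the robot as it stands. The module is installed in compiled form; this text tells all that it offers.
- The arm moves only by the tool step_arm, never from a script. Its argument "targets" is text: rows parted by semicolons, each of 4 numbers parted by spaces: the shift along the tool's x, y, z in cm, then the turn about the tool's z in degrees. In form: x y z turn; .... A call has 1 to 12 rows; each row shifts and turns the commanded pose from where the row before left it, along the tool's axes as they then stand; what a row does not reach is not made up. A row lasts 1/12 s, in which the tool goes at most 41.7 mm and 7.16 degrees, less where a joint would pass 70% of its speed; a pose out of reach is approached as far as the arm can. A call with a gripper value outside its range is refused whole. "claw" is the finger opening in cm, from 0 to 8.7, set as the call begins (left out, the last holds). The fingers move at their own pace and stop on an object; the grip force is fixed at half the most. Time passes only in rows, so rows that do not move let the fingers close. It gives the time, the measured TCP pose, the force, the opening and the grip force at its end, in the units of the state.
- sense(): the state, without advancing time (a new reading comes with each control period).
- cams.capture(name): name is "side" or "top" or "wrist"; returns a dict with "frame" (420x560x3 uint8, blue, green, red), "vertical_fov" (degrees; the focal length in pixels is half the picture's height over the tangent of half this angle, whatever the lens; pixels are square), "cx", "cy" (the principal point, pixels), "eye" and "rotation" of the camera in the world; the wrist camera has in their place "tool_from_camera" (4x4, takes a point from camera to tool coordinates, whose origin is the TCP and whose axes are the flange's). Camera axes: x right, y down, z forward; pixel columns grow to the right and rows downward; lengths in m; the calibration is good to about 2 mm. A picture is of the moment at which its call begins: read the wrist's pose just before it. There is no depth.
- r.finish_job(): hands the job in; it is judged then, once.
The state is a dict: "time_s": time; "joints": joint angles; "joint_velocities": joint speeds; "effort": joint torques, N m; "tcp_pos": TCP position; "ee_rot": TCP orientation; "wrist_force": force on the tool from outside, world axes, zero at the start; "moment": the same for the moment, N m; "gripper_width": opening from 0.0 (shut) to 1.0 (fully open); "gripper_force": force on a finger pad.
Only numpy, scipy, OpenCV 4.12 (cv2) and the standard library are available. Lean on these libraries where they do the work, as an engineer would, in place of code of your own. Each camera call takes 0.05 s, during which the arm holds its last target. There are 200 camera calls.

## Working session

There is one attempt and no reset: what is moved stays moved. The work goes in short steps, Python scripts to look and compute and a tool call to move; the robot and the scene stay as the last step left them, time stands still between calls to the robot, and variables do not carry over. Pictures are saved under pics/ and viewed, at most 13 in all, crops included, and the job is handed in when it is done.

Besides the shell and the picture viewer there is one more tool, called after "Emit:" by a JSON object that holds its "method" and its "body". step_arm: Moves the arm, as the interface text tells. Its arguments: {"type":"object","properties":{"targets":{"type":"string"},"claw":{"type":"number"}},"required":["targets"]}

```bash
mkdir -p pics; python3 - <<'E'
from station import sense,cams,r
import cv2,numpy as np,pickle
s=sense();print({k:np.round(v,3).tolist() for k,v in s.items()})
D={}
for n in("side","top","wrist"):
    c=cams.capture(n);D[n]=c;print(n,{k:np.round(v,4).tolist() for k,v in c.items() if k!="frame"})
    cv2.imwrite(f"pics/{n}0.png",c["frame"])
pickle.dump(D,open("c0.pkl","wb"))
E
```

```text
{'time_s': 0.0, 'joints': [86.208, 22.088, 0.378, -0.029, -68.411, -14.816], 'joint_velocities': [0.1, 0.016, -0.026, -0.04, -0.118, 0.01], 'effort': [-0.0, -39.067, 18.741, 4.22, 0.011, -0.0], 'tcp_pos': [0.199, 0.592, 0.221], 'ee_rot': [[0.948, -0.319, -0.001], [-0.319, -0.948, -0.002], [0.0, 0.002, -1.0]], 'wrist_force': [-0.483, -0.192, 0.304], 'moment': [0.03, 0.033, 0.022], 'gripper_force': 0.0, 'gripper_width': 0.999}
side {'vertical_fov': 52.3313, 'cx': 276.0668, 'cy': 206.512, 'eye': [0.3302, -1.038, 0.7677], 'rotation': [[0.9955, -0.0516, 0.0799], [-0.0948, -0.6131, 0.7843], [0.0085, -0.7883, -0.6152]]}
top {'vertical_fov': 44.832, 'cx': 288.52, 'cy': 214.7324, 'eye': [0.1263, -0.2054, 1.343], 'rotation': [[0.0365, -0.9763, 0.2132], [-0.9993, -0.0351, 0.0105], [-0.0027, -0.2135, -0.9769]]}
wrist {'vertical_fov': 63.318, 'cx': 289.077, 'cy': 213.559, 'tool_from_camera': [[0.0003, -0.9624, -0.2717, 0.0755], [1.0, 0.0003, 0.0002, 0.0018], [-0.0001, -0.2717, 0.9624, -0.1627], [0.0, 0.0, 0.0, 1.0]]}
```

View pics/top0.png

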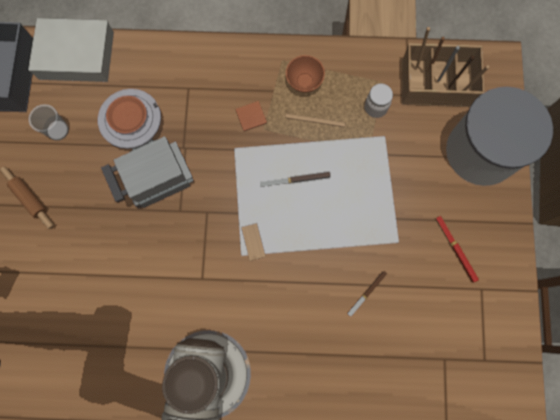

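View pics/side0.png

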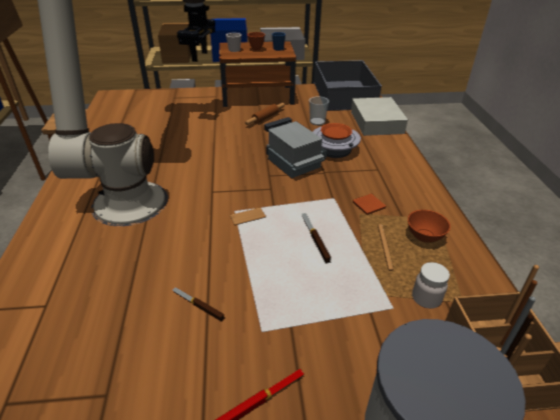

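Top view candidates for the knife: dark-wood one on the paper (295,180), about 69 px long; a smaller wood one at (368,293), 54 px; the red one at (458,248). I choose the paper one, with its tip at (262,184), pointing left to the unit. The indexer is at (152,172), with the counterweight on its left at (113,183), the lip on its right (about 188,165) and the dish at (130,118). I'll check with a crop.

```bash
python3 - <<'E'
import cv2,pickle
D=pickle.load(open("c0.pkl","rb"))
f=D["top"]["frame"];s=D["side"]["frame"]
a=cv2.resize(f[125:215,95:345],None,fx=3.2,fy=3.2,interpolation=cv2.INTER_CUBIC)
b=cv2.resize(s[110:290,255:425],None,fx=1.6,fy=1.6,interpolation=cv2.INTER_CUBIC)
import numpy as np
o=np.zeros((600,800,3),np.uint8);o[:288,:800]=a[:288,:800];o[300:588,:272]=b
c=cv2.resize(s[110:180,255:345],None,fx=4.2,fy=4.2,interpolation=cv2.INTER_CUBIC);o[300:594,300:678]=c
cv2.imwrite("pics/crop1.png",o)
E
```

```text
(no output)
```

View pics/crop1.png

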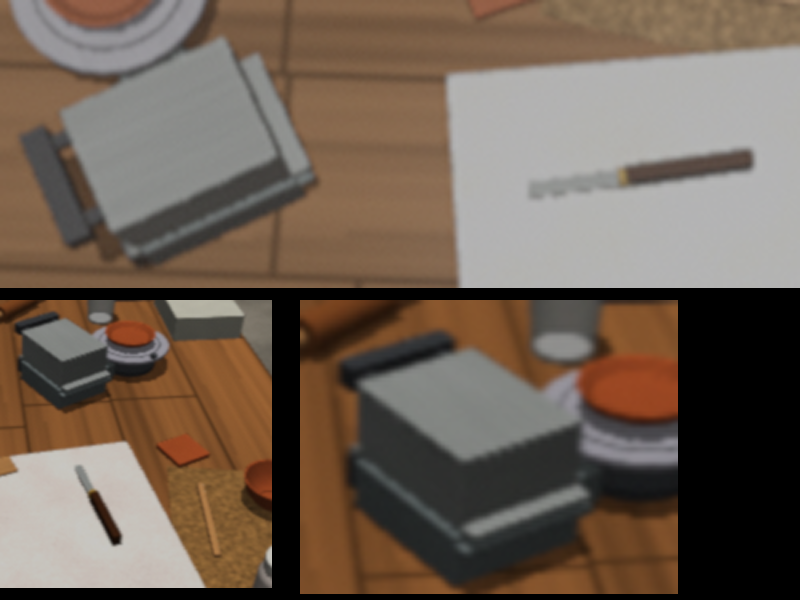

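The crop confirms the choice: brass-collared wooden knife, tip (260.6,184.4) and butt (330,174.7). The cover's lip runs along its right side, (177.8,142.2) to (192.8,180.6). Next I fit both poses.

```bash
cat > h.py <<'E'
import numpy as np,pickle
from scipy.optimize import least_squares
def proj(c,P,eye=None,R=None):
    eye=c["eye"] if eye is None else eye;R=c["rotation"] if R is None else R
    q=(np.atleast_2d(P)-eye)@np.asarray(R); f=c["frame"].shape[0]/2/np.tan(np.radians(c["vertical_fov"]/2))
    return q[:,:2]/q[:,2:]*f+[c["cx"],c["cy"]]
def wcam(c,s):
    T=np.asarray(c["tool_from_camera"]);R=np.asarray(s["ee_rot"])
    return R@T[:3,3]+s["tcp_pos"],R@T[:3,:3]
def place(p,L):
    c,s=np.cos(p[2]),np.sin(p[2]);L=np.atleast_2d(L).astype(float)/1000
    return np.c_[p[0]+c*L[:,0]-s*L[:,1],p[1]+s*L[:,0]+c*L[:,1],L[:,2]]
def fit(obs,p0):
    # obs: list of (cam,eye,R,local mm,px)
    f=lambda p:np.concatenate([(proj(c,place(p,L),e,R)-px).ravel() for c,e,R,L,px in obs])
    r=least_squares(f,p0);return r.x,f(r.x).reshape(-1,2)
E
python3 - <<'E'
from h import *
D=pickle.load(open("c0.pkl","rb"));t,s=D["top"],D["side"]
L=[[-86,-55,56],[-86,55,56],[-70,-55,112],[72,-55,112],[72,55,112],[-70,55,112]]
pt=[[177.8,142.2],[192.8,180.6],[164.4,137.5],[114.7,160],[129.4,198.4],[182.5,174]]
ps=[[324.8,155.7],[294.8,169],[321.7,139.8],[295.5,121.9],[268.8,128.6],[293.8,148.6]]
for o in([(t,None,None,L,pt)],[(s,None,None,L,ps)],[(t,None,None,L,pt),(s,None,None,L,ps)]):
    x,e=fit(o,[.5,.2,1.9]);print("indexer",x.round(4),np.degrees(x[2]).round(1),e.round(1).tolist())
L=[[138,0,11],[-55,0,16]]
o=[(t,None,None,L,[[260.6,184.4],[330,174.7]]),(s,None,None,L,[[305,214.4],[328.8,261]])]
for oo in([o[0]],[o[1]],o):
    x,e=fit(oo,[.5,-.2,1.7]);print("knife",x.round(4),np.degrees(x[2]).round(1),e.round(1).tolist(),"grip",place(x,[38,0,0]).round(4))
E
```

```text
indexer [0.5048 0.1659 2.0405] 116.9 [[-1.1, 0.7], [-0.4, -1.8], [1.7, 0.2], [-0.5, -0.0], [0.3, -0.3], [-0.1, 1.1]]
indexer [0.5103 0.1625 2.051 ] 117.5 [[-0.8, 1.3], [0.8, -2.0], [0.5, -0.5], [0.6, -0.2], [-0.5, 1.3], [-0.5, 0.3]]
indexer [0.5072 0.1653 2.0445] 117.1 [[-0.9, -0.2], [-0.0, -2.8], [1.9, -0.7], [-0.2, -0.8], [0.8, -1.1], [0.3, 0.1], [-2.0, 1.0], [-0.5, -2.5], [-0.7, -0.8], [-0.3, -0.6], [-1.5, 0.9], [-1.8, -0.2]]
knife [ 0.522  -0.2469  1.7434] 99.9 [[-0.5, 0.1], [0.5, -0.1]] grip [[ 0.5155 -0.2095  0.    ]]
knife [ 0.5279 -0.2529  1.7287] 99.0 [[0.0, 0.1], [-0.0, -0.1]] grip [[ 0.5219 -0.2153  0.    ]]
knife [ 0.5254 -0.2492  1.7382] 99.6 [[0.3, -1.4], [1.4, -1.2], [-1.5, -0.6], [-1.1, -1.1]] grip [[ 0.5191 -0.2117  0.    ]]
```

Emit:
{"method": "step_arm", "body": {"targets": "0 0 0 6.9;0 0 0 6.9;0 0 0 6.9;0 0 0 6.9;0 0 0 6.9;0 0 0 6.9;0 0 0 6.9;0 0 0 6.9;0 0 0 6.9;1 -0.2 0 0;2 -0.5 0 0;3 -0.7 0 0", "claw": 8.7}}

```text
time_s: 1.15
tcp_pos: [0.2227, 0.5353, 0.2216]
ee_rot: [[0.167, -0.986, -0.0], [-0.986, -0.167, -0.001], [0.001, 0.0, -1.0]]
wrist_force: [0.5, 0.5, 0.4]
gripper_width: 0.998
gripper_force: 0.0
```

Emit:
{"method": "step_arm", "body": {"targets": "3.5 -0.8 0 0;3.5 -0.8 0 0;3.5 -0.8 0 0;3.5 -0.8 0 0;3.5 -0.8 0 0;3.5 -0.8 0 0;3.5 -0.8 0 0;3.5 -0.8 0 0;3.5 -0.8 0 0;3.5 -0.8 0 0;3.5 -0.8 0 0;3.5 -0.8 0 0"}}

```text
time_s: 2.15
tcp_pos: [0.3851, 0.134, 0.2226]
ee_rot: [[0.165, -0.986, 0.0], [-0.986, -0.165, 0.0], [-0.0, -0.0, -1.0]]
wrist_force: [0.5, 1.4, -1.1]
gripper_width: 0.998
gripper_force: 0.0
```

Emit:
{"method": "step_arm", "body": {"targets": "3.5 -0.8 0 0;3.5 -0.8 0 0;3.5 -0.8 0 0;3.5 -0.8 0 0;3.5 -0.8 0 0;3.5 -0.8 0 0;3.5 -0.8 0 0;3.5 -0.8 0 0;3 -0.7 0 0;2 -0.5 0 0;1 -0.2 0 0;0 0 0 0"}}

```text
time_s: 3.15
tcp_pos: [0.517, -0.1883, 0.2218]
ee_rot: [[0.161, -0.987, -0.001], [-0.987, -0.161, 0.0], [-0.0, 0.001, -1.0]]
wrist_force: [-0.3, 0.2, 0.1]
gripper_width: 0.999
gripper_force: 0.0
```

```bash
cat >> h.py <<'E'
def snap(name,fn):
    from station import sense,cams
    import cv2
    s=sense();c=cams.capture(name);cv2.imwrite(f"pics/{fn}.png",c["frame"]);pickle.dump((s,c),open(fn+".pkl","wb"))
    return s,c
def yaw(s): return np.degrees(np.arctan2(s["ee_rot"][1][0],s["ee_rot"][0][0]))
def todelta(s,goal): return (np.asarray(s["ee_rot"]).T@(np.asarray(goal)-s["tcp_pos"])*100).round(2)
E
python3 - <<'E'
from h import *
s,c=snap("wrist","w1");print(s["tcp_pos"],yaw(s),s["time_s"],todelta(s,[.5191,-.2117,.15]),np.round(s["joints"],1))
E
```

```text
[ 0.51699203 -0.18833603  0.22184367] -80.74904097070957 3.15 [2.34 0.16 7.18] [ -3.1  14.8 -10.2   0.  -65.1  12.4]
```

View pics/w1.png

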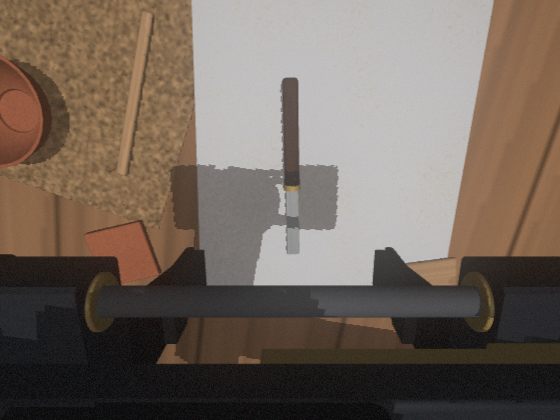

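The wrist view shows the knife between the fingers: butt (290,79), collar (292,188), tip (293,254).

```bash
python3 - <<'E'
from h import *
s,c=pickle.load(open("w1.pkl","rb"));e,R=wcam(c,s)
x,er=fit([(c,e,R,[[138,0,11],[55,0,14],[-55,0,22]],[[293,254],[292,188],[290,79]])],[.52,-.25,1.73])
print(x,np.degrees(x[2]),er.round(1).tolist())
g=place(x,[38,0,2.5])[0];print(g,todelta(s,g),(yaw(s)-(np.degrees(x[2])-180)))
E
```

```text
[ 0.52420956 -0.24583993  1.75205946] 100.38561249219494 [[0.1, 1.2], [-0.1, -1.5], [0.0, 0.4]]
[ 0.51735922 -0.2084625   0.0025    ] [ 2.    0.26 21.93] -1.1346534629045095
```

Emit:
{"method": "step_arm", "body": {"targets": "1 0.13 1 -1.1;1 0.12 2 0;0 0 3 0;0 0 3.5 0;0 0 3.5 0;0 0 3 0;0 0 2 0;0 0 1.5 0;0 0 1 0;0 0 0.5 0;0 0 0 0;0 0 0 0", "claw": 5}}

```text
time_s: 4.2
tcp_pos: [0.5189, -0.2064, 0.0134]
ee_rot: [[0.182, -0.983, 0.001], [-0.983, -0.182, -0.0], [0.001, -0.001, -1.0]]
wrist_force: [0.3, -0.4, 0.6]
gripper_width: 0.581
gripper_force: 0.0
```

Emit:
{"method": "step_arm", "body": {"targets": "0.18 0.18 0.5 0;0 0 0.3 0;0 0 0.2 0;0 0 0 0", "claw": 4}}

```text
time_s: 4.53
tcp_pos: [0.5166, -0.2089, 0.0024]
ee_rot: [[0.18, -0.984, -0.0], [-0.984, -0.18, 0.0], [-0.0, 0.0, -1.0]]
wrist_force: [-0.9, 0.5, -0.4]
gripper_width: 0.467
gripper_force: 0.0
```

Emit:
{"method": "step_arm", "body": {"targets": "0 0 0 0;0 0 0 0;0 0 0 0;0 0 0 0;0 0 0 0;0 0 0 0;0 0 0 0;0 0 0 0", "claw": 0}}

```text
time_s: 5.2
tcp_pos: [0.517, -0.2088, 0.0026]
ee_rot: [[0.18, -0.984, 0.0], [-0.984, -0.18, -0.0], [0.0, -0.0, -1.0]]
wrist_force: [-0.6, -0.4, 0.6]
gripper_width: 0.179
gripper_force: 30.0
```

Emit:
{"method": "step_arm", "body": {"targets": "0 0 -0.5 0;0 0 -1 0;0 0 -2 0;0 0 -2.5 0;0 0 -2.5 0;0 0 -2 0;-1 -0.8 -1 0;-2 -1.5 0 0;-2.5 -1.9 0 0;-2.5 -1.9 0 0;-2.5 -1.9 0 0;-2.5 -1.9 0 0"}}

```text
time_s: 6.2
tcp_pos: [0.5911, -0.0611, 0.1178]
ee_rot: [[0.18, -0.984, -0.0], [-0.984, -0.18, 0.0], [-0.0, 0.0, -1.0]]
wrist_force: [0.3, 0.1, -0.1]
gripper_width: 0.18
gripper_force: 30.0
```

Emit:
{"method": "step_arm", "body": {"targets": "-1.8 -1.4 0 0;-1 -0.8 0 0;0 0 0 -5;0 0 0 -6;0 0 0 -5.5;0 0 1 0;0 0 2 0;0 0 2 0;0 0 1.5 0;0 0 0.5 0;0 0 0 0;0 0 0 0"}}

```text
time_s: 7.2
tcp_pos: [0.6075, -0.0317, 0.0476]
ee_rot: [[0.451, -0.892, -0.0], [-0.892, -0.451, -0.0], [0.0, 0.0, -1.0]]
wrist_force: [-0.0, 0.5, -0.8]
gripper_width: 0.183
gripper_force: 30.0
```

```bash
python3 - <<'E'
from h import *
import cv2
s,c=snap("top","t2");s2,c2=snap("side","s2");s3,c3=snap("wrist","w2")
print(s["tcp_pos"],yaw(s),s["time_s"],s["wrist_force"])
a=cv2.resize(c["frame"][110:210,90:290],None,fx=4,fy=4,interpolation=cv2.INTER_CUBIC)[:360]
o=np.zeros((600,800,3),np.uint8);o[:360,:]=a[:,:800]
b=cv2.resize(c2["frame"][110:190,255:365],None,fx=3,fy=3,interpolation=cv2.INTER_CUBIC);o[360:600,:330]=b
w=cv2.resize(c3["frame"][100:420],(420,240));o[360:600,340:760]=w
cv2.imwrite("pics/crop2.png",o)
E
```

```text
[ 0.60754309 -0.03171483  0.04763827] -63.164391389486056 7.2 [-0.02115687  0.49286469 -0.83710221]
```

View pics/crop2.png

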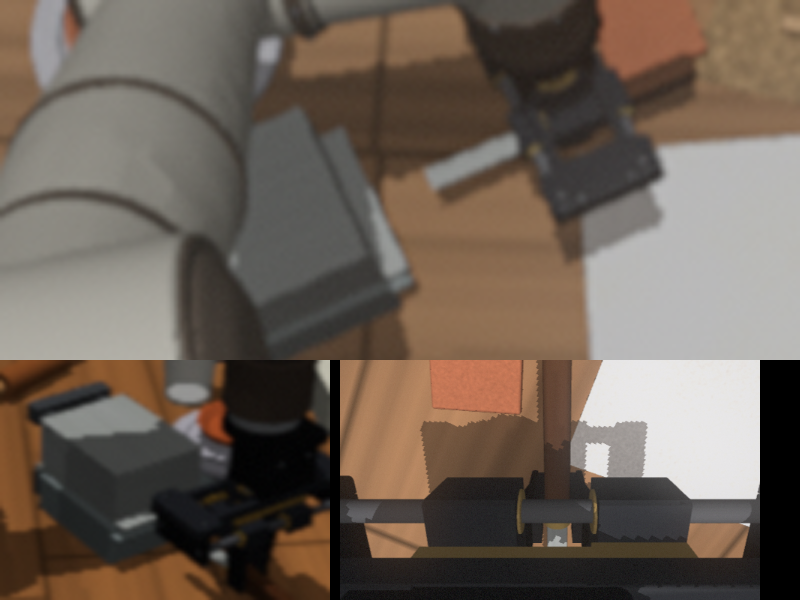

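The top view shows the blade tip at (198,155), and the lip's front edge from (175,142.5) to (193.3,180.5). I compare the two directly.

```bash
python3 - <<'E'
from h import *
s,c=pickle.load(open("t2.pkl","rb"))
R=np.asarray(s["ee_rot"]);tip=R@[-.1,0,-.0084]+s["tcp_pos"];print("tip pred",tip,proj(c,tip))
p=[.5072,.1653,2.0445]
for q in(p,[.5048,.1659,2.0405]): print("lip pred",proj(c,place(q,[[-86,-55,56],[-86,55,56],[-86,-55,52],[-86,55,52]])).round(1).tolist())
# tip and lip backprojected at their heights
def bp(px,z):
    f=210/np.tan(np.radians(c["vertical_fov"]/2));d=np.asarray(c["rotation"])@[(px[0]-c["cx"])/f,(px[1]-c["cy"])/f,1];return c["eye"]+d*(z-c["eye"][2])/d[2]
a,b=bp((175,142.5),.055),bp((193.3,180.5),.055);t=bp((198,155),.056);m=(a+b)/2
u=(a-b)[:2]/np.linalg.norm((a-b)[:2]);print(a,b,t,np.linalg.norm(a-b),np.degrees(np.arctan2(u[1],u[0]))+90)
n=np.array([-u[1],u[0]]);print("gap along normal, lateral mm",(m-t)[:2]@n*1000,(m-t)[:2]@u*1000)
E
```

```text
tip pred [0.5623999  0.05751827 0.0560112 ] [[196.95306297 154.44714676]]
lip pred [[176.9, 142.0], [192.8, 177.8], [177.2, 142.5], [193.1, 178.3]]
lip pred [[176.7, 142.9], [192.4, 178.9], [177.0, 143.4], [192.7, 179.3]]
[0.59415611 0.11893975 0.055     ] [0.49055833 0.06193728 0.055     ] [0.56096229 0.05462348 0.056     ] 0.11824459041552261 118.8208524348357
gap along normal, lateral mm 40.347665674954634 0.964956131038095
```

Emit:
{"method": "step_arm", "body": {"targets": "0 0 0.5 0;0 0 0.4 0;0 0 0 0;0 0 0 0"}}

```text
time_s: 7.68
tcp_pos: [0.6071, -0.0316, 0.0382]
ee_rot: [[0.452, -0.892, -0.001], [-0.892, -0.452, -0.0], [-0.0, 0.001, -1.0]]
wrist_force: [0.5, 0.2, -1.4]
gripper_width: 0.18
gripper_force: 30.0
```

Emit:
{"method": "step_arm", "body": {"targets": "-1 0 0 0;-1 0 0 0;-1 0 0 0;-0.5 0 0 0;-0.3 0 0 0;-0.3 0 0 0;-0.2 0 0 0;0 0 0 0;0 0 0 0"}}

```text
time_s: 8.43
tcp_pos: [0.588, 0.0067, 0.0386]
ee_rot: [[0.452, -0.892, 0.0], [-0.892, -0.452, -0.0], [0.0, -0.0, -1.0]]
wrist_force: [0.1, -0.6, -0.6]
gripper_width: 0.181
gripper_force: 30.0
```

Emit:
{"method": "step_arm", "body": {"targets": "-0.2 0 0 0;-0.2 0 0 0;0 0 0 0;0 0 0 0"}}

```text
time_s: 8.77
tcp_pos: [0.5861, 0.0103, 0.0385]
ee_rot: [[0.452, -0.892, -0.0], [-0.892, -0.452, -0.0], [0.0, 0.0, -1.0]]
wrist_force: [-0.8, -0.1, -0.6]
gripper_width: 0.181
gripper_force: 30.0
```

Emit:
{"method": "step_arm", "body": {"targets": "-0.15 0 0 0;-0.15 0 0 0;0 0 0 0;0 0 0 0"}}

```text
time_s: 9.1
tcp_pos: [0.5847, 0.0131, 0.0386]
ee_rot: [[0.452, -0.892, 0.0], [-0.892, -0.452, -0.0], [0.0, -0.0, -1.0]]
wrist_force: [0.0, 0.1, -0.9]
gripper_width: 0.182
gripper_force: 30.0
```

Emit:
{"method": "step_arm", "body": {"targets": "0 0 -0.3 0;0 0 -0.5 0;0 0 -0.5 0;0 0 -0.5 0;0 0 -0.4 0;0 0 0 0;0 0 0 0"}}

```text
time_s: 9.68
tcp_pos: [0.5852, 0.0131, 0.0612]
ee_rot: [[0.452, -0.892, 0.002], [-0.892, -0.452, 0.0], [0.0, -0.002, -1.0]]
wrist_force: [0.4, -0.1, -1.6]
gripper_width: 0.182
gripper_force: 30.0
```

```bash
python3 - <<'E'
from h import *
import cv2
s,c=snap("side","s3");_,t=snap("top","t3")
print(s["tcp_pos"],s["time_s"],s["wrist_force"],s["moment"])
a=cv2.resize(c["frame"][100:200,240:370],None,fx=5,fy=5,interpolation=cv2.INTER_CUBIC)
o=np.zeros((600,800,3),np.uint8);o[:500,:400]=a[:,100:500];o[:320,400:]=cv2.resize(t["frame"][120:200,140:240],None,fx=4,fy=4,interpolation=cv2.INTER_CUBIC)
cv2.imwrite("pics/crop3.png",o)
E
```

```text
[0.5852154  0.01306465 0.06118726] 9.6833 [ 0.40875029 -0.09027069 -1.58097824] [ 0.01775826 -0.1097875  -0.02753907]
```

View pics/crop3.png

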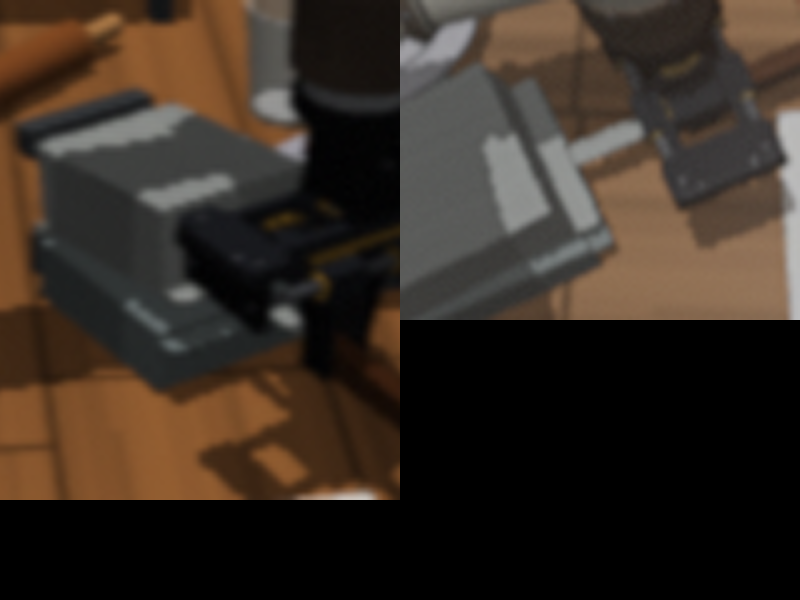

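The blade sits under the lip and the cover has begun to rise. I follow the arc.

Emit:
{"method": "step_arm", "body": {"targets": "-0.08 0 -0.5 0;-0.1 0 -0.5 0;-0.12 0 -0.5 0;-0.12 0 -0.5 0;-0.15 0 -0.5 0;-0.15 0 -0.5 0;-0.2 0 -0.5 0;-0.2 0 -0.5 0;-0.22 0 -0.5 0;-0.22 0 -0.5 0;-0.25 0 -0.5 0;-0.25 0 -0.5 0"}}

```text
time_s: 10.78
tcp_pos: [0.5754, 0.0317, 0.1211]
ee_rot: [[0.452, -0.892, 0.0], [-0.892, -0.452, 0.0], [0.0, -0.0, -1.0]]
wrist_force: [-0.2, 0.2, -0.1]
gripper_width: 0.182
gripper_force: 30.0
```

Emit:
{"method": "step_arm", "body": {"targets": "-0.2 0 -0.4 0;0 0 0 0;0 0 0 0;0 0 0 0"}}

```text
time_s: 11.12
tcp_pos: [0.5744, 0.0332, 0.1244]
ee_rot: [[0.452, -0.892, -0.0], [-0.892, -0.452, -0.0], [-0.0, 0.0, -1.0]]
wrist_force: [-0.2, 0.1, -1.0]
gripper_width: 0.18
gripper_force: 30.0
```

```bash
python3 - <<'E'
from h import *
import cv2
s,c=snap("side","s4");_,t=snap("top","t4")
print(s["tcp_pos"],s["time_s"],s["wrist_force"],s["moment"])
o=np.zeros((500,800,3),np.uint8);o[:400,:400]=cv2.resize(c["frame"][80:200,240:360],(400,400));o[:320,400:]=cv2.resize(t["frame"][120:200,100:200],None,fx=4,fy=4)
cv2.imwrite("pics/crop4.png",o)
E
```

```text
[0.57436831 0.03316206 0.12438935] 11.1167 [-0.2456932   0.09023793 -1.02728536] [ 0.0524145   0.02169127 -0.01238452]
```

View pics/crop4.png

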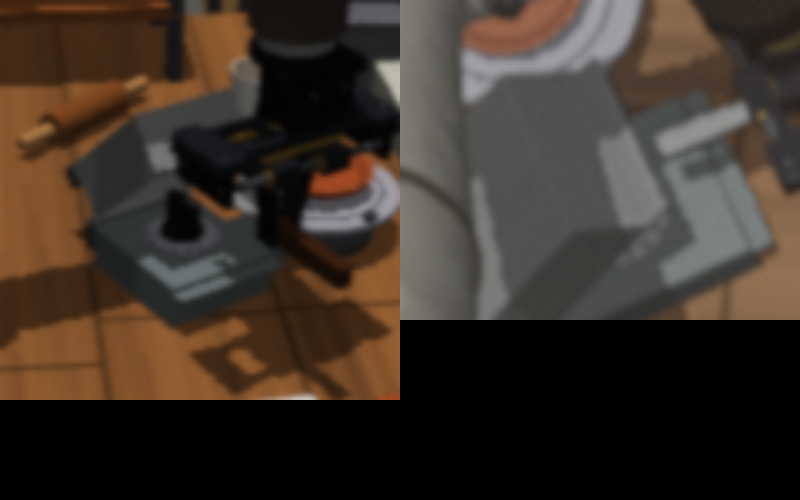

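The cover is swinging open well past over-centre, and the knob shows in the side crop at (180,225). I take the knife back to where it lay.

Emit:
{"method": "step_arm", "body": {"targets": "1 0 0 0;2 0.5 0 0;2.5 1.5 0 0;2.5 2 0 0;2.5 2.2 0 0;2.5 2.5 0 0;2.5 2.5 0 0;2 2.5 0 0;1 1.6 0 0;0.5 0.8 0 0;0 0 0 5.5;0 0 0 5.5"}}

```text
time_s: 12.22
tcp_pos: [0.5167, -0.21, 0.1245]
ee_rot: [[0.268, -0.963, 0.0], [-0.963, -0.268, -0.0], [0.0, -0.0, -1.0]]
wrist_force: [-0.3, 0.1, -0.3]
gripper_width: 0.183
gripper_force: 30.0
```

Emit:
{"method": "step_arm", "body": {"targets": "0 0 1 5.5;0 0 2.5 0;0 0 2.5 0;0 0 2 0;0 0 1.5 0;0 0 1 0;0 0 0.5 0;0 0 0 0;0 0 0 0;0 0 0 0"}}

```text
time_s: 13.05
tcp_pos: [0.5179, -0.2092, 0.0156]
ee_rot: [[0.181, -0.984, 0.002], [-0.984, -0.181, -0.0], [0.001, -0.002, -1.0]]
wrist_force: [-0.3, 0.8, -1.1]
gripper_width: 0.179
gripper_force: 30.0
```

Emit:
{"method": "step_arm", "body": {"targets": "0 0 0.4 0;0 0 0.3 0;0 0 0.2 0;0 0 0.1 0;0 0 0 0;0 0 0 0"}}

```text
time_s: 13.55
tcp_pos: [0.5169, -0.2091, 0.0045]
ee_rot: [[0.18, -0.984, -0.0], [-0.984, -0.18, -0.0], [0.0, 0.0, -1.0]]
wrist_force: [0.5, 0.1, -1.5]
gripper_width: 0.18
gripper_force: 30.0
```

Emit:
{"method": "step_arm", "body": {"targets": "0 0 0.1 0;0 0 0.1 0;0 0 0 0;0 0 0 0"}}

```text
time_s: 13.88
tcp_pos: [0.517, -0.2091, 0.0026]
ee_rot: [[0.18, -0.984, 0.0], [-0.984, -0.18, -0.0], [0.0, -0.0, -1.0]]
wrist_force: [0.5, 0.8, -0.3]
gripper_width: 0.182
gripper_force: 30.0
```

Force is back to about zero, so the knife is on the bench. I open gently to 4 cm, then rise straight up.

Emit:
{"method": "step_arm", "body": {"targets": "0 0 0 0;0 0 0 0;0 0 0 0;0 0 0 0;0 0 0 0", "claw": 4}}

```text
time_s: 14.3
tcp_pos: [0.5169, -0.2091, 0.0026]
ee_rot: [[0.18, -0.984, -0.0], [-0.984, -0.18, -0.0], [0.0, 0.0, -1.0]]
wrist_force: [0.7, 0.6, 0.5]
gripper_width: 0.43
gripper_force: 0.0
```

Emit:
{"method": "step_arm", "body": {"targets": "0 0 -0.5 0;0 0 -1 0;0 0 -2 0;0 0 -3 0;0 0 -3.5 0;0 0 -3.5 0;0 0 -3.5 0;0 0 -3 0;0 0 -2 0;0 0 -1 0;0 0 0 0"}}

```text
time_s: 15.22
tcp_pos: [0.518, -0.2094, 0.2359]
ee_rot: [[0.181, -0.984, 0.006], [-0.984, -0.181, -0.001], [0.002, -0.006, -1.0]]
wrist_force: [0.4, -0.4, 0.7]
gripper_width: 0.462
gripper_force: 0.0
```

```bash
python3 - <<'E'
from h import *
import cv2
s,c=snap("side","s5");_,t=snap("top","t5")
print(s["tcp_pos"],s["time_s"],yaw(s),s["gripper_width"])
o=np.zeros((600,800,3),np.uint8);o[:400,:500]=cv2.resize(c["frame"][80:280,230:480],(500,400));o[:600,500:]=cv2.resize(t["frame"][100:240,80:150],(300,600))
o=np.zeros((600,800,3),np.uint8);o[:480,:400]=cv2.resize(c["frame"][80:176,250:330],(400,480));o[:400,400:]=cv2.resize(t["frame"][110:210,100:200],(400,400))
o[480:,:400]=cv2.resize(c["frame"][200:275,280:380],(400,120)); o[400:,400:]=cv2.resize(t["frame"][150:210,240:340],(400,200))
cv2.imwrite("pics/crop5.png",o)
E
```

```text
[ 0.51795338 -0.20937483  0.23591751] 15.2167 -79.5991409257703 0.46178519640521937
```

View pics/crop5.png

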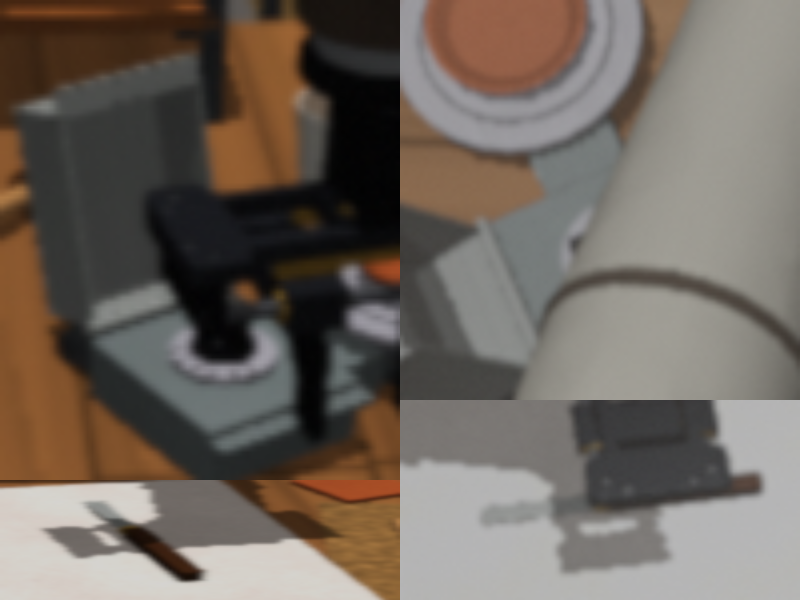

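The cover is fully open, and the knife lies flat where it was (blade tip left at (480,515) in the crop). Now I go above the knob.

Emit:
{"method": "step_arm", "body": {"targets": "0 0 0 -5.5;0 0 0 -5.5;0 0 0 -5.5;-1.5 -0.6 0 0;-3 -1.2 0 0;-3.5 -1.4 0 0;-3.5 -1.4 0 0;-3.5 -1.4 0 0;-3.5 -1.4 0 0;-3.5 -1.4 0 0;-3.5 -1.4 0 0;-3.5 -1.4 0 0", "claw": 6}}

```text
time_s: 16.32
tcp_pos: [0.4875, 0.1033, 0.2303]
ee_rot: [[0.452, -0.892, -0.004], [-0.892, -0.452, -0.002], [-0.0, 0.005, -1.0]]
wrist_force: [0.4, -0.1, -0.0]
gripper_width: 0.69
gripper_force: 0.0
```

Emit:
{"method": "step_arm", "body": {"targets": "-3.5 -1.4 0 0;-3 -1.5 0 0;-1.8 -1 0 0;-1 -0.4 0 0;0 0 0 0;0 0 0 0"}}

```text
time_s: 16.82
tcp_pos: [0.4847, 0.2039, 0.231]
ee_rot: [[0.453, -0.892, -0.003], [-0.892, -0.453, -0.002], [0.001, 0.004, -1.0]]
wrist_force: [0.1, 0.1, -0.4]
gripper_width: 0.692
gripper_force: 0.0
```

```bash
python3 - <<'E'
from h import *
s,c=snap("wrist","w3");print(s["tcp_pos"],yaw(s),s["time_s"],np.round(s["joints"],1))
E
```

```text
[0.48469305 0.20385726 0.23098627] -63.08775464780538 16.8167 [ 40.5  12.1 -12.5  -0.  -65.6 -13.6]
```

View pics/w3.png

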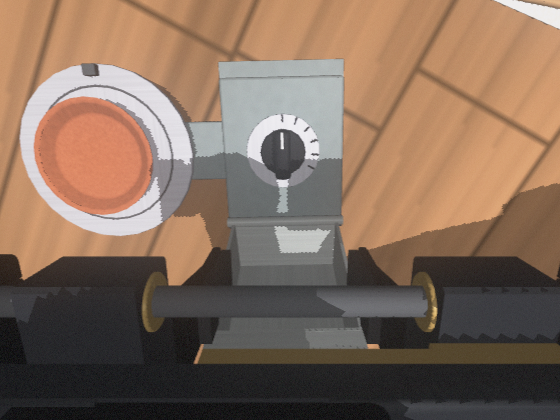

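The wrist view shows the knob disc centred near (283,155), its white pointer vertical at (283,133–150), and the block's front top edge from (221,77) to (343,75).

```bash
python3 - <<'E'
from h import *
import cv2
s,c=pickle.load(open("w3.pkl","rb"));e,R=wcam(c,s)
g=cv2.cvtColor(c["frame"],cv2.COLOR_BGR2GRAY)
def line(roi,axis):
    # subpixel edges: strongest gradient per column/row
    y0,y1,x0,x1=roi;p=g[y0:y1,x0:x1].astype(float)
    d=np.abs(np.diff(p,axis=axis));i=d.argmax(axis)+.5
    t=np.arange(len(i));k=np.polyfit(t,i,1)
    for _ in range(3):
        m=np.abs(np.polyval(k,t)-i)<1.5;k=np.polyfit(t[m],i[m],1)
    return np.degrees(np.arctan(k[0])),k[1]+(y0 if axis==0 else x0),m.mean()
print("front edge deg,row",line((50,70,230,335),0))
w=(g[125:152,270:297]>150);ys,xs=np.nonzero(w);k=np.polyfit(ys,xs,1);print("pointer lean",np.degrees(np.arctan(k[0])),xs.mean()+270,ys.mean()+125,len(xs))
m=((g[120:190,250:315]<60)*255).astype(np.uint8);n,l,st,ce=cv2.connectedComponentsWithStats(m);j=1+st[1:,4].argmax();print("dark",st[j],ce[j]+[250,120])
for nm,p in(("two-cam",[.5072,.1653,2.0445]),):
    print(proj(c,place(p,[[0,0,62],[0,0,94],[-70,-60,48],[-70,60,48]]),e,R).round(1).tolist())
x,er=fit([(c,e,R,[[0,0,62],[-70,-60,48],[-70,60,48]],[[283,155],[221,77],[343,75]])],[.507,.165,2.04]);print(x,np.degrees(x[2]),er.round(1).tolist())
print(todelta(s,[x[0],x[1],.18]),todelta(s,[.5072,.1653,.18]))
E
```

```text
front edge deg,row (np.float64(-1.2649821744645262), np.float64(61.24824797843665), np.float64(1.0))
pointer lean -4.09053537486335 282.91584158415844 130.72277227722773 202
dark [28 56  7  3  9] [281.33333333 177.44444444]
[[285.1, 151.9], [284.8, 155.5], [221.4, 75.9], [348.1, 75.5]]
[0.50842569 0.16717626 2.05527284] 117.75845920681488 [[0.1, -1.9], [-2.4, 0.9], [2.2, 1.0]]
[ 4.34 -0.47  5.1 ] [ 4.45 -0.28  5.1 ]
```

Emit:
{"method": "step_arm", "body": {"targets": "1 -0.1 0 0;1.5 -0.17 0 0;1.3 -0.15 0 0;0.54 -0.05 0 -1;0 0 1 0;0 0 2 0;0 0 3 0;0 0 3 0;0 0 2 0;0 0 1 0;0 0 0 0;0 0 0 0", "claw": 4.5}}

```text
time_s: 17.87
tcp_pos: [0.5096, 0.1674, 0.1127]
ee_rot: [[0.467, -0.884, 0.0], [-0.884, -0.467, -0.0], [0.0, -0.0, -1.0]]
wrist_force: [-0.1, -0.5, 1.0]
gripper_width: 0.516
gripper_force: 0.0
```

```bash
python3 - <<'E'
from h import *
s,c=snap("wrist","w4");e,R=wcam(c,s);print(s["tcp_pos"],yaw(s),s["time_s"],todelta(s,[.5084,.1667,.066]))
print(proj(c,place([.5084,.1667,2.06],[[0,0,94],[-21,0,94],[-50,0,48]]),e,R).round(0).tolist())
E
```

```text
[0.5096409  0.16742796 0.11270344] -62.12872398102722 17.8667 [0.   0.14 4.67]
[[290.0, 256.0], [290.0, 221.0], [290.0, 159.0]]
```

View pics/w4.png

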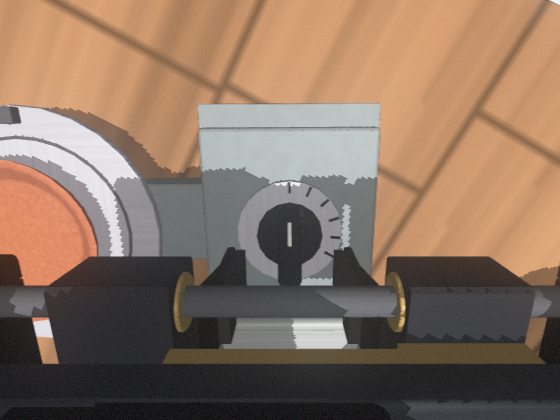

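```bash
python3 - <<'E'
from h import *
s,c=pickle.load(open("w4.pkl","rb"));e,R=wcam(c,s)
p=[.5084,.1667,np.radians(117.9)]
a=np.linspace(0,2*np.pi,24,endpoint=False)
for nm,rad,z in(("disc",22,62),("disc",22,60),):
    q=proj(c,place(p,np.c_[rad*np.cos(a),rad*np.sin(a),0*a+z]),e,R);print(nm,z,q.min(0).round(1),q.max(0).round(1))
print(proj(c,place(p,[[-70,-60,48],[-70,60,48],[-70,-55,48],[-70,55,48]]),e,R).round(1).tolist())
g=cv2=None
import cv2
g=cv2.cvtColor(c["frame"],cv2.COLOR_BGR2GRAY)
print("col290",g[180:290:3,294].tolist());print("row233",g[233,240:345:3].tolist());print("front edge rows",np.abs(np.diff(g[115:140,220:360].astype(int),axis=0)).argmax(0).mean()+115.5)
for row in(240,250): d=np.nonzero(g[row,:]<0)[0]
print("row255",g[262,200:380:4].tolist())
E
```

```text
disc 62 [257.1 204.9] [323.4 267.5]
disc 60 [257.4 204.1] [323.1 266.2]
[[197.6, 127.8], [382.9, 127.7], [205.4, 127.8], [375.2, 127.7]]
col290 [122, 240, 155, 152, 154, 152, 151, 149, 63, 56, 58, 56, 55, 51, 51, 52, 52, 53, 53, 53, 47, 49, 52, 52, 51, 47, 48, 45, 45, 45, 51, 49, 47, 49, 50, 54, 66]
row233 [143, 147, 141, 142, 138, 148, 48, 54, 54, 49, 51, 53, 52, 52, 52, 52, 162, 118, 51, 51, 52, 54, 50, 54, 53, 52, 52, 75, 146, 144, 148, 143, 149, 148, 152]
front edge rows 126.51428571428572
row255 [103, 105, 96, 112, 113, 91, 42, 38, 44, 46, 46, 45, 111, 141, 144, 142, 144, 140, 142, 47, 49, 45, 46, 46, 47, 45, 70, 146, 144, 139, 144, 145, 137, 103, 47, 48, 51, 46, 48, 49, 111, 111, 111, 119, 113]
```

Emit:
{"method": "step_arm", "body": {"targets": "0.05 0.05 1 0;0 0 1.2 0;0 0 1.2 0;0 0 0.8 0;0 0 0.4 0;0 0 0 0;0 0 0 0"}}

```text
time_s: 18.5
tcp_pos: [0.5094, 0.1673, 0.0669]
ee_rot: [[0.468, -0.884, 0.001], [-0.884, -0.468, 0.0], [0.0, -0.001, -1.0]]
wrist_force: [0.5, -1.2, 0.6]
gripper_width: 0.524
gripper_force: 0.0
```

Emit:
{"method": "step_arm", "body": {"targets": "0 0 0 0;0 0 0 0;0 0 0 0;0 0 0 0;0 0 0 0;0 0 0 0", "claw": 1.6}}

```text
time_s: 19.0
tcp_pos: [0.5091, 0.1672, 0.0667]
ee_rot: [[0.468, -0.884, 0.0], [-0.884, -0.468, 0.0], [-0.0, -0.0, -1.0]]
wrist_force: [0.6, 0.4, 0.3]
gripper_width: 0.206
gripper_force: 0.0
```

```bash
cat > st.py <<'E'
from h import *
from station import sense
s=sense();R=np.asarray(s["ee_rot"])
print(s["time_s"],np.round(s["tcp_pos"],4),"yaw",yaw(s).round(2),"Ftool",(R.T@s["wrist_force"]).round(1),"M",np.round(s["moment"],3),"w",round(s["gripper_width"]*8.7,2),s["gripper_force"])
E
python3 st.py
```

```text
19.0 [0.5091 0.1672 0.0667] yaw -62.11 Ftool [-0.1 -0.7 -0.3] M [ 0.082  0.068 -0.028] w 1.79 0.0
```

No contact at 1.8 cm (the bar is 1.4 cm), so the grip is centred. I close.

Emit:
{"method": "step_arm", "body": {"targets": "0 0 0 0;0 0 0 0;0 0 0 0;0 0 0 0;0 0 0 0", "claw": 0}}

```text
time_s: 19.42
tcp_pos: [0.5095, 0.1674, 0.0667]
ee_rot: [[0.468, -0.884, 0.001], [-0.884, -0.468, 0.0], [0.0, -0.001, -1.0]]
wrist_force: [1.8, 1.2, -0.7]
gripper_width: 0.158
gripper_force: 30.0
```

```bash
python3 st.py
```

```text
19.4167 [0.5095 0.1674 0.0667] yaw -62.09 Ftool [-0.2 -2.2  0.7] M [ 0.226 -0.503  0.041] w 1.37 29.999947920441628
```

Emit:
{"method": "step_arm", "body": {"targets": "0 0 0 3;0 0 0 3;0 0 0 3;0 0 0 3;0 0 0 3;0 0 0 3;0 0 0 0;0 0 0 0"}}

```text
time_s: 20.08
tcp_pos: [0.5091, 0.1673, 0.0666]
ee_rot: [[0.173, -0.985, 0.0], [-0.985, -0.173, 0.0], [-0.0, -0.0, -1.0]]
wrist_force: [0.6, 1.8, -0.4]
gripper_width: 0.158
gripper_force: 30.0
```

```bash
python3 st.py
```

```text
20.0833 [0.5091 0.1673 0.0666] yaw -80.04 Ftool [-1.6 -0.9  0.4] M [ 0.315 -0.18   0.026] w 1.37 30.000078859739006
```

Emit:
{"method": "step_arm", "body": {"targets": "0 0 0 3;0 0 0 3;0 0 0 3;0 0 0 3;0 0 0 3;0 0 0 3;0 0 0 0;0 0 0 0"}}

```text
time_s: 20.75
tcp_pos: [0.5087, 0.1673, 0.0667]
ee_rot: [[-0.139, -0.99, -0.0], [-0.99, 0.139, 0.0], [-0.0, 0.0, -1.0]]
wrist_force: [-1.2, 2.2, 2.2]
gripper_width: 0.159
gripper_force: 30.0
```

```bash
python3 st.py
```

```text
20.75 [0.5087 0.1673 0.0667] yaw -97.98 Ftool [-2.   1.5 -2.2] M [0.614 0.397 0.089] w 1.38 30.000456632114947
```

Emit:
{"method": "step_arm", "body": {"targets": "0 0 0 3;0 0 0 3;0 0 0 3;0 0 0 3;0 0 0 3;0 0 0 3;0 0 0 3;0 0 0 3;0 0 0 3;0 0 0 0;0 0 0 0"}}

```text
time_s: 21.67
tcp_pos: [0.5082, 0.1674, 0.0666]
ee_rot: [[-0.573, -0.819, -0.001], [-0.819, 0.573, 0.0], [0.001, 0.001, -1.0]]
wrist_force: [-3.8, 4.1, 3.7]
gripper_width: 0.16
gripper_force: 30.0
```

```bash
python3 st.py
```

```text
21.6667 [0.5082 0.1674 0.0666] yaw -124.99 Ftool [-1.2  5.5 -3.7] M [1.23  1.155 0.036] w 1.39 30.000824835151434
```

Emit:
{"method": "step_arm", "body": {"targets": "0 0 0 1.5;0 0 0 1.5;0 0 0 0;0 0 0 0"}}

```text
time_s: 22.0
tcp_pos: [0.5082, 0.1675, 0.0667]
ee_rot: [[-0.616, -0.788, -0.001], [-0.788, 0.616, 0.0], [0.001, 0.001, -1.0]]
wrist_force: [-4.5, 4.2, 3.4]
gripper_width: 0.157
gripper_force: 30.0
```

```bash
python3 st.py
```

```text
22.0 [0.5082 0.1675 0.0667] yaw -127.99 Ftool [-0.6  6.1 -3.4] M [ 1.274  1.165 -0.018] w 1.37 30.000709570012987
```

Emit:
{"method": "step_arm", "body": {"targets": "0 0 0 1.5;0 0 0 1.5;0 0 0 0;0 0 0 0"}}

```text
time_s: 22.33
tcp_pos: [0.5081, 0.1675, 0.0666]
ee_rot: [[-0.656, -0.755, -0.002], [-0.755, 0.656, 0.0], [0.001, 0.001, -1.0]]
wrist_force: [-4.0, 3.9, 3.5]
gripper_width: 0.159
gripper_force: 30.0
```

```bash
python3 st.py
```

```text
22.3333 [0.5081 0.1675 0.0666] yaw -130.99 Ftool [-0.4  5.6 -3.5] M [1.302 1.26  0.068] w 1.39 30.000870530493557
```

Emit:
{"method": "step_arm", "body": {"targets": "0 0 0 1.5;0 0 0 1.5;0 0 0 0.3;0 0 0 0;0 0 0 0;0 0 0 0"}}

```text
time_s: 22.83
tcp_pos: [0.508, 0.1676, 0.0666]
ee_rot: [[-0.698, -0.716, -0.002], [-0.716, 0.698, 0.0], [0.001, 0.001, -1.0]]
wrist_force: [-4.7, 4.6, 3.4]
gripper_width: 0.158
gripper_force: 30.0
```

```bash
python3 st.py; python3 - <<'E'
from h import *
import cv2
s,c=snap("side","s6");_,w=snap("wrist","w6")
o=np.zeros((500,800,3),np.uint8);o[:400,:300]=cv2.resize(c["frame"][80:200,250:340],(300,400),interpolation=2);o[:375,300:]=cv2.resize(w["frame"],(500,375))
cv2.imwrite("pics/crop6.png",o)
E
```

```text
22.8333 [0.508  0.1676 0.0666] yaw -134.27 Ftool [-0.   6.6 -3.4] M [1.414 1.367 0.102] w 1.37 30.000921869650483
```

View pics/crop6.png

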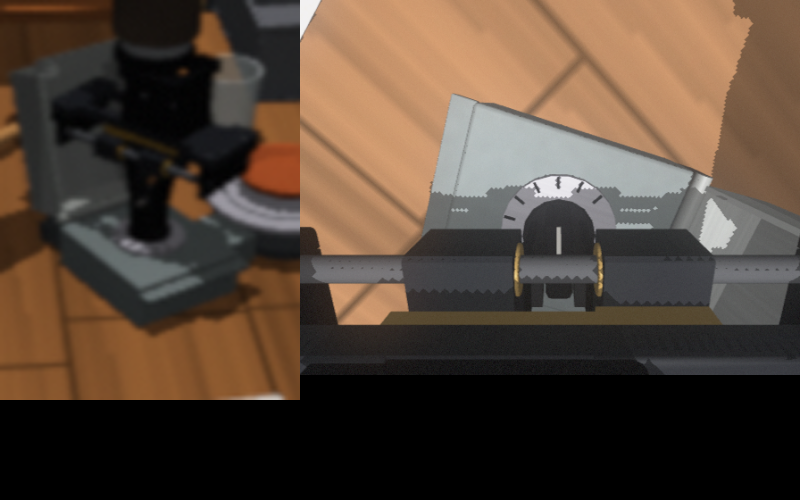

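The pointer (558,240) lines up with a dial tick at (558,182). The moment is 0.102 N m, as expected at a click, after a 72.2° turn, and the cover is open. I hand in.

```bash
python3 -c "
from station import r
print(r.finish_job())"
```

```text
the job is handed in; nothing more can be done
None
```

The job is handed in after about 23 s: I levered the cover open with the knife, laid the knife back where it was, and am still gripping the knob at the third click (72.2° turned by the gripper, measured torque 0.10 N m).

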